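# Put the teaspoon away in the push-latch drawer and bar it

### The arm

A 6-joint arm with a two-finger parallel gripper is mounted at the origin on a cart in front of the work surface, level with it; the furniture and walls round the work are solid. World frame = base frame: x ahead of the robot, y to its left, z up, the work surface at z = 0. Lengths are in m, angles in rad, forces in N, time in s.
With the tool pointing down it reaches from about 0.25 to 0.725 m from the base axis. Payload 4 kg.
Tool frame: the origin (TCP) lies at the very end of the fingers, on their centre line; the grasp point (between the pads) lies 19 mm behind it; z points along the fingers, y is the line along which they close (so a half turn about z gives the same grasp; the last joint's range is limited). The gripper opens to 85 mm and grips with 20 to 120 N. Pads are 22 mm wide; open, the fingers measure 114 mm over their backs; the gripper's body (76 mm by 85 mm) begins 54 mm behind the grasp point. The pads swing forward as they close: fully open they stand 13 mm farther back than shut.
Start: joints at [1.149, 0.241, 0.005, 1.335, 0, 1.571], TCP at [0.205, 0.456, 0.231] pointing down, gripper open.
Joint ranges: [-2.72, 2.72], [-1.05, 1.87], [-1.09, 1.28], [-1.99, 2.15], [-1.42, 1.44], [-3.14, 3.14]. Speed limits (rad/s): [2.79, 2.79, 3.14, 3.14, 3.14, 3.14].

### API

Orientations are given as a unit quaternion [w, x, y, z].
In Python, from station import ctrl gives the robot as it stands.
- The arm moves only by the tool pendant, called after "Call:" as name(argument=value, ...), one argument or row to a line, values as JSON. Schema: {"type":"object","properties":{"segments":{"type":"array","items":{"type":"array","items":{"type":"array","items":{"type":"number"},"minItems":4,"maxItems":4},"minItems":1,"maxItems":12},"minItems":1,"maxItems":1},"finger_gap":{"type":"number"},"grip_force":{"type":"number"},"only":{"type":"string"},"quiet":{"type":"boolean"},"lines":{"type":"string"}},"required":["segments"],"additionalProperties":false}. segments is a list that holds a single list of rows (three levels of brackets), with 1 to 12 rows, each of 4 numbers: dx, dy, dz in m, then a turn about the tool's z in rad; each row is the pose to reach, as a shift and turn from the pose commanded when the call began, along the tool's axes at that moment; what a row does not reach only later rows make up. A row lasts 1/10 s, in which the tool goes at most 0.05 m and 0.15 rad, less where a joint would pass 70% of its speed; a pose out of reach is approached as far as the arm can. finger_gap is the finger opening in m, set as the call begins (left out keeps the last). The fingers move at their own pace and stop on an object; grip_force is the grip in N (left out, the last holds). Time passes only in rows, so rows that do not move let the fingers close. The tool returns the time, the measured TCP pose, the force, the opening and the grip force at its end. only (a regular expression) keeps the lines of the reply that match it, lines (a string "A,B") keeps lines A to B, and quiet returns only ok. Input that does not fit is refused with a message, and nothing moves.
- ctrl.observe(): the state, without advancing time (a new reading comes with each control period).
- ctrl.capture(name): name is "side" or "top"; returns a dict with "color" (480x640x3 uint8, blue, green, red), "vfov" (degrees; the focal length in pixels is half the picture's height over the tangent of half this angle, whatever the lens; pixels are square), "cx", "cy" (the principal point, pixels), "camera_from_world" (4x4, takes a point from world to camera coordinates). Camera axes: x right, y down, z forward; pixel columns grow to the right and rows downward; lengths in m; the calibration is good to about 2 mm. A picture is of the moment at which its call begins. There is no depth.
- ctrl.sign_off(): hands the job in; it is judged then, once.
The state is a dict: "clock": time; "joints": joint angles; "joint_velocities": joint speeds; "joint_torque": joint torques, N m; "tool_pos": TCP position; "eef_rot": TCP orientation; "contact_force": force on the tool from outside, world axes, zero at the start; "ft_torque": the same for the moment, N m; "finger_gap": finger opening in m; "gripper_force": force on a finger pad.
Only numpy, scipy, OpenCV 4.12 (cv2) and the standard library are available. Lean on these libraries where they do the work, as an engineer would, in place of code of your own. Each camera call takes 0.05 s, during which the arm holds its last target. There are 200 camera calls.

### The job

Put the teaspoon away in the slim wooden push-latch drawer box: press the drawer front to make the drawer pop fully out, lay the spoon flat in the drawer without dropping it, and press the drawer fully in and let go. Check that it has latched and stays shut by itself, then swing the steel keeper bar across its front until it snaps into its catch. Leave everything else on the worktop where it is.

Things in the scene. Friction and masses are not known exactly. Their poses are not given: they have to be found in the camera images.
- cutlery_box: Fixed wooden box with one drawer, 170 deep (x) x 220 wide (y) x 70 mm high. Origin: centre of its underside; x points from drawer front to back (the drawer comes out along -x), z up. Steel brackets 36 mm high at both front corners, 138 mm (catch, y = -119 mm, with a stop plate 56 mm high) and 128 mm (hinge, y = +118 mm) in front of the origin.
- drawer (a joint): Drawer out (m): 0 = at its inner stop, 0.010 = latched shut, 0.115 = fully out; starts shut. Push-push latch: a spring (2.5 to 3 N, damped 25 N s/m) drives it out in about 1.5 s. Pressing the front to the stop (below 0.003) and letting go toggles it: shut pops fully out; out returns to 0.010 and stays. Shorter presses do not count. Press with 6 to 12 N.
- drawer_front (a point): Centre of the outer face of the drawer front, a flat upright wooden panel 218 wide x 60 mm high, 14 mm thick, its lower edge 4 mm and this point 34 mm above the worktop. Moves with the drawer: 99 mm in front of the box's origin at joint 0.
- drawer_bay (a point): Point on the drawer's inner floor, 17 mm above the worktop; moves with the drawer, axes as the box. With the drawer out it is the centre of the uncovered part, 115 mm (x) by 178 mm (y), so the spoon goes in lying along y. Side walls stand 30 mm above the floor. The floor runs from 57 mm before (-x) to 87 mm behind this point.
- keeper (a joint): Angle of the keeper bar (rad): 0 = across the drawer front, in its catch; pi/2 = pointing straight out from the front (-x of the box); more = further to the left. Starts near 2, stays where left. In the last 0.06 rad it must pass a sprung ball in the catch (up to 0.45 N m, 4 N at mid-bar), then rests at 0 against a stop. Cannot be shut while the drawer is out.
- keeper_hinge (a point): Point on the bar's vertical hinge axis, at bar height: 46 mm above the worktop, at x = -117.5 mm, y = +118 mm from the box's origin.
- keeper_tip (a point): Centre of the free end of the keeper bar, a round horizontal steel bar 10 mm thick with a small ball end, 246 mm from the hinge axis.
- spoon: Teaspoon lying on the worktop, 137 long x 30 wide x 12 mm high, grey metal bowl and slim pale blue-grey handle. Origin: under its middle; x axis along it, bowl at +x. Take it by the middle from above, fingers across; they close to about 20 mm there. 20 g. The spoon and the pen swap places from start to start.
- pen: Slim white pen, 145 x 11 x 9 mm, lying; bystander. Origin under its middle, y axis along it.
- peg: Wooden clothes peg, 72 x 15 x 12 mm, lying; bystander. Origin under its middle, y axis along it.
- salt: Glass salt shaker with grey top, 44 mm across, 90 mm high; bystander. Origin under its middle.
- lime: Lime, 57 x 47 x 47 mm; bystander. Origin under its middle.

How it is judged:
On the way, in this order (a step that is already met when the one before it is completed fails the run):
1. the drawer has popped out and the robot no longer touches the box (value of joint drawer above 0.105 m and contact force between each of the fingers, the arm and cutlery_box below 0.3 N), for 0.2 s.
2. the spoon lies flat in the drawer, let go, with the drawer out (x of spoon in the frame of drawer_bay between -0.06 and 0.09 m and y of spoon in the frame of drawer_bay between -0.085 and 0.085 m and z of spoon in the frame of drawer_bay between -0.006 and 0.02 m and angle between spoon's own z axis and vertical below 0.35 rad and contact force between each of the fingers, the arm and spoon below 0.3 N and value of joint drawer above 0.08 m), for 0.2 s.
3. the drawer has been pressed in and stays latched shut untouched, spoon inside, before the keeper bar is put across (value of joint drawer between 0.007 and 0.0135 m and x of spoon in the frame of drawer_bay between -0.06 and 0.09 m and y of spoon in the frame of drawer_bay between -0.085 and 0.085 m and z of spoon in the frame of drawer_bay between -0.006 and 0.02 m and angle between spoon's own z axis and vertical below 0.35 rad and contact force between each of the fingers, the arm and cutlery_box below 0.3 N and value of joint keeper above 0.3 rad), for 0.4 s.
At the end, for the whole second after the job is handed in: The spoon lies flat (within 0.35 rad) on the drawer's floor and at rest, the drawer is latched shut (joint 0.007 to 0.0135 m) and the keeper bar lies across it in its catch (within 0.02 rad of 0) (value of joint drawer between 0.007 and 0.0135 m and x of spoon in the frame of drawer_bay between -0.06 and 0.09 m and y of spoon in the frame of drawer_bay between -0.085 and 0.085 m and z of spoon in the frame of drawer_bay between -0.006 and 0.02 m and angle between spoon's own z axis and vertical below 0.35 rad and value of joint keeper between -0.02 and 0.02 rad and linear speed of spoon below 0.02 m/s); the robot touches nothing.
It fails at once if the pen, clothes peg, salt shaker or lime is moved by more than 30 mm (distance of any of pen, peg, salt, lime from where it was at the start of the episode above 0.03 m).
It fails at once if the spoon is dropped (falls free for more than about 40 mm) (linear speed of spoon above 0.9 m/s and contact force between the fingers and spoon below 0.05 N).
It also fails if it takes over 72 s, if anything falls off the work surface, if the arm or the gripper's body presses on something with over 40 N, if the wrist force passes 120 N, or if a joint passes its speed limit or range.

## Working session

There is one attempt and no reset: what is moved stays moved. The work goes in short steps, Python scripts to look and compute and a tool call to move; the robot and the scene stay as the last step left them, time stands still between calls to the robot, and variables do not carry over. Pictures are saved under pics/ and viewed, at most 12 in all, crops included, and the job is handed in when it is done.

```bash
ls; mkdir -p pics
```

Run:
```python
from station import ctrl
import cv2
for n in("top","side"):
    c=ctrl.capture(n);cv2.imwrite(f"pics/{n}0.png",c["color"]);print(n,c["vfov"],c["cx"],c["cy"],c["camera_from_world"])
print(ctrl.observe())
```

```text
pics
station.py
top 53.76770049129034 319.22314441430814 241.57786975779646 [[ 0.01763176 -0.99962769  0.02082299 -0.08167308]
 [-0.99236041 -0.0200394  -0.12173432  0.58631091]
 [ 0.12210628 -0.01851752 -0.99234427  1.04250384]
 [ 0.          0.          0.          1.        ]]
side 57.96676812814407 322.1465817887991 247.0655735122494 [[ 0.97735005 -0.21134378 -0.01098592 -0.58836523]
 [-0.14500586 -0.63095591 -0.76214693  0.07853703]
 [ 0.15414338  0.74647736 -0.64731088  0.97990524]
 [ 0.          0.          0.          1.        ]]
{'clock': 0.1, 'joints': array([1.14896014e+00, 2.41316487e-01, 3.84409172e-03, 1.33518422e+00,
       1.15844042e-05, 1.57083025e+00]), 'joint_velocities': array([ 0.00019408, -0.00097841,  0.00225324,  0.00143149,  0.00196763,
        0.00059274]), 'joint_torque': array([-1.07452484e-03, -3.73136401e+01,  2.53009915e+01,  1.08102348e-02,
       -5.42272915e-05, -2.47675928e-06]), 'tool_pos': array([0.20448307, 0.45565403, 0.23050686]), 'eef_rot': array([-2.00381158e-04,  2.09374237e-01,  9.77835141e-01, -9.08321388e-04]), 'contact_force': array([ 0.02080905, -0.72090191,  1.20536314]), 'ft_torque': array([-0.03877666, -0.03233087, -0.00620297]), 'gripper_force': 0.0, 'finger_gap': 0.08572228884714528}
```

View pics/top0.png

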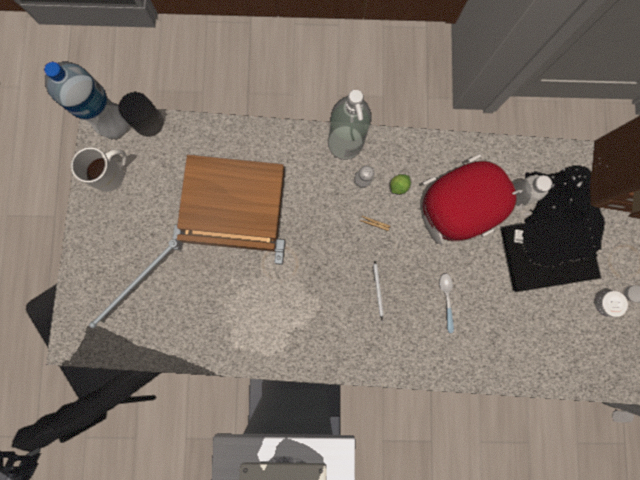

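View pics/side0.png

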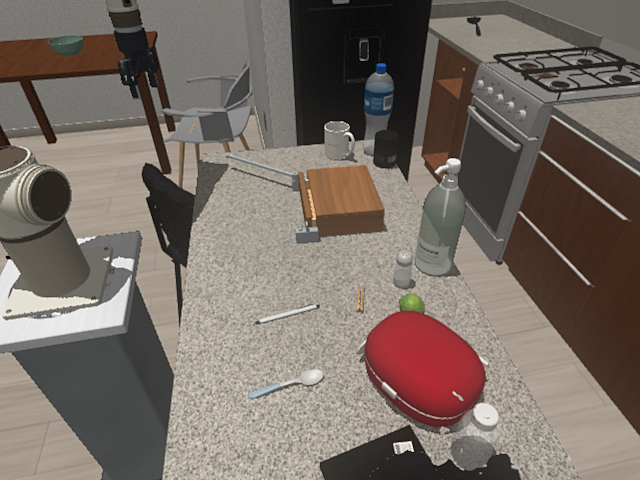

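The top view shows the box at (180-285, 156-250), with the keeper bar from its hinge (177,240) to its tip (93,324) and the catch at (280,250). The spoon runs from its bowl at (446,281) to its handle end at (450,330). The pen is at (378,290), the peg at (375,223). I'll enlarge for reading.

Create h.py:
```python
from station import ctrl
import numpy as np, cv2
from scipy.spatial.transform import Rotation as R
def rays(c,uv):
    T=c["camera_from_world"];f=240/np.tan(np.radians(c["vfov"])/2)
    d=np.array([(uv[0]-c["cx"])/f,(uv[1]-c["cy"])/f,1.])
    return -T[:3,:3].T@T[:3,3],T[:3,:3].T@d
def world(c,uv,z):
    o,d=rays(c,uv);return o+d*(z-o[2])/d[2]
def proj(c,p):
    T=c["camera_from_world"];f=240/np.tan(np.radians(c["vfov"])/2)
    q=T[:3,:3]@np.array(p)+T[:3,3];return np.array([c["cx"]+f*q[0]/q[2],c["cy"]+f*q[1]/q[2]])
def crop(c,u,v,w,h,k):
    return cv2.resize(c["color"][v:v+h,u:u+w],None,fx=k,fy=k,interpolation=cv2.INTER_CUBIC)
def tool(p):  # world point/offset -> shift in tool axes from current pose
    s=ctrl.observe();q=s["eef_rot"];r=R.from_quat([q[1],q[2],q[3],q[0]])
    return r.inv().apply(np.array(p)-s["tool_pos"])
```

Run:
```python
from h import *
c=ctrl.capture("top")
a=crop(c,85,145,210,190,3)[:570,:630]; b=crop(c,420,265,56,75,3)
m=np.zeros((570,798,3),np.uint8);m[:,:630]=a;m[:225,630:798]=b
cv2.imwrite("pics/c1.png",m)
```

```text
(no output)
```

View pics/c1.png

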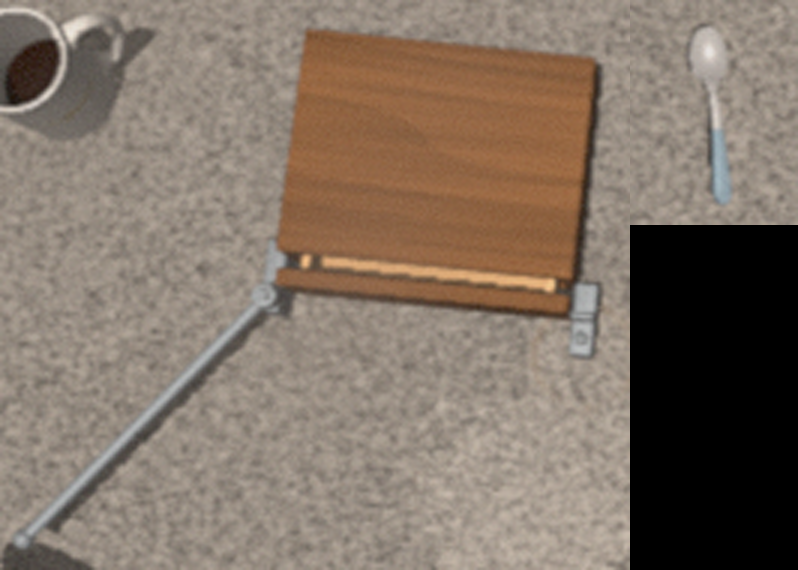

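The crop shows the box top corners at (306,30), (595,60), (572,279) and (278,250). The hinge is at (264,296), the bar tip at (22,540). The spoon's ends are at (708,25) and (722,202).

Run:
```python
from h import *
c=ctrl.capture("top")
P=lambda u,v,z:world(c,(85+(u+.5)/3-.5,145+(v+.5)/3-.5),z)
bl,br,fr,fl=[P(u,v,.07)[:2] for u,v in((306,30),(595,60),(572,279),(278,250))]
o=(bl+br+fr+fl)/4; print("box",o,"dims",np.linalg.norm(bl-br),np.linalg.norm(fl-fr),np.linalg.norm(bl-fl),np.linalg.norm(br-fr))
yv=(bl-br)+(fl-fr);xv=(bl+br-fl-fr);print("yaw from y",np.arctan2(-yv[0],yv[1]),"from x",np.arctan2(xv[1],xv[0]))
h=P(264,296,.05)[:2];t=P(22,540,.048)[:2];print("hinge",h,"tip",t,np.linalg.norm(h-t))
for yaw in (np.arctan2(-yv[0],yv[1]),):
    Rm=np.array([[np.cos(yaw),-np.sin(yaw)],[np.sin(yaw),np.cos(yaw)]])
    print("origin from hinge",h-Rm@[-.1175,.118]); d=Rm.T@(t-h);print("keeper",np.arctan2(-d[0],-d[1]))
Q=lambda u,v,z:world(c,(420+(u-630+.5)/3-.5,265+(v+.5)/3-.5),z)
b,e=Q(708,25,.005)[:2],Q(722,202,.005)[:2];print("spoon",b,e,(b+e)/2,np.linalg.norm(b-e),np.arctan2(*(b-e)[::-1]))
for n,uv in(("pen",(378,290)),("peg",(375,223)),("salt",(365,178)),("lime",(400,184))):print(n,world(c,uv,.01))
```

Call:
pendant(
  segments=[
    [[-0.14, -0.05, 0, -0.15], [-0.4246, -0.154, 0.08, -0.344], [-0.4246, -0.154, 0.08, -0.344], [-0.4246, -0.154, 0.08, -0.344], [-0.4246, -0.154, 0.08, -0.344], [-0.4246, -0.154, 0.08, -0.344], [-0.4246, -0.154, 0.08, -0.344], [-0.4246, -0.154, 0.08, -0.344], [-0.4246, -0.154, 0.08, -0.344], [-0.4246, -0.154, 0.08, -0.344], [-0.4246, -0.154, 0.08, -0.344], [-0.4246, -0.154, 0.08, -0.344]],
  ],
  finger_gap=0,
)

```text
clock: 1.4
tool_pos: [0.5286, 0.1415, 0.1508]
eef_rot: [-0.001, 0.039, 0.999, 0.0]
contact_force: [-0.6, -0.6, -0.5]
finger_gap: -0.0001
gripper_force: 0.0
```

```bash
python3 -c "
from h import *
s=ctrl.observe();print(s['joints'],tool([.529,.1415,.025]),tool([.574,.138,.025]),s['contact_force'])"
```

```text
[ 2.61344185e-01  3.80950952e-01 -1.32612558e-02  1.17809551e+00
  5.15416732e-04  3.40238683e-01] [-5.76146360e-04 -1.75036370e-05  1.25792917e-01] [-4.57119581e-02  3.99707695e-05  1.25720845e-01] [-0.55805287 -0.5974633  -0.50032318]
```

Call:
pendant(
  segments=[
    [[0, 0, 0.05, 0], [0, 0, 0.1, 0], [0, 0, 0.12, 0], [-0.02, 0, 0.12, 0], [-0.028, 0, 0.12, 0], [-0.031, 0, 0.12, 0], [-0.034, 0, 0.12, 0], [-0.037, 0, 0.12, 0], [-0.039, 0, 0.12, 0]],
  ],
)

```text
clock: 2.3
tool_pos: [0.5669, 0.1393, 0.0319]
eef_rot: [-0.001, 0.039, 0.999, 0.0]
contact_force: [-3.8, 1.1, 2.6]
finger_gap: -0.0003
gripper_force: 1.9
```

Call:
pendant(
  segments=[
    [[-0.003, 0, 0, 0], [-0.005, 0, 0, 0], [-0.007, 0, 0, 0], [-0.007, 0, 0, 0]],
  ],
)

```text
clock: 2.7
tool_pos: [0.575, 0.1384, 0.0313]
eef_rot: [-0.0, 0.039, 0.999, 0.0]
contact_force: [-3.2, 1.4, 2.5]
finger_gap: -0.0001
gripper_force: 1.6
```

Call:
pendant(
  segments=[
    [[-0.002, 0, 0, 0], [-0.004, 0, 0, 0], [-0.0045, 0, 0, 0], [-0.0045, 0, 0, 0]],
  ],
)

```text
clock: 3.1
tool_pos: [0.575, 0.1383, 0.0313]
eef_rot: [-0.004, 0.038, 0.999, 0.0]
contact_force: [-14.5, 2.7, 11.3]
finger_gap: -0.0001
gripper_force: 7.3
```

At the stop. Retreat clear and let it pop, then wait.

Call:
pendant(
  segments=[
    [[0.04, 0, 0, 0], [0.08, 0, -0.02, 0], [0.08, 0, -0.06, 0], [0.08, 0, -0.1, 0], [0.08, 0, -0.13, 0]],
  ],
)

```text
clock: 3.6
tool_pos: [0.5011, 0.1439, 0.1639]
eef_rot: [0.002, 0.039, 0.999, -0.0]
contact_force: [0.7, 0.1, -0.1]
finger_gap: -0.0001
gripper_force: 0.0
```

Call:
pendant(
  segments=[
    [[0.08, 0.1, 0, 0], [0.08, 0.1, 0, 0], [0.08, 0.15, 0, 0], [0.08, 0.2, 0, 0], [0.08, 0.25, 0, 0], [0.08, 0.3, 0, 0], [0.08, 0.35, 0, 0], [0.08, 0.4, 0, 0], [0.08, 0.45, 0, 0], [0.08, 0.45, 0, 0], [0.08, 0.45, 0, 0]],
  ],
  finger_gap=0.06,
)

```text
clock: 4.7
tool_pos: [0.4546, 0.6025, 0.1583]
eef_rot: [0.0, 0.037, 0.999, -0.0]
contact_force: [0.7, 0.7, -0.3]
finger_gap: 0.0605
gripper_force: 0.0
```

Run:
```python
from h import *
s=ctrl.observe();print(tool([.4556,-.3729,.1]),s["tool_pos"],s["joints"])
c=ctrl.capture("top")
a=crop(c,150,140,150,170,3); b=crop(c,420,260,75,85,3)
m=np.zeros((510,675,3),np.uint8);m[:,:450]=a;m[:255,450:]=b
cv2.imwrite("pics/c2.png",m)
```

```text
[-0.07361728 -0.97262056  0.05831507] [0.45462967 0.60250591 0.15825179] [ 9.24681457e-01  8.27746200e-01  7.78481415e-01  1.52104680e+00
 -7.49137977e-04  9.99285229e-01]
```

View pics/c2.png

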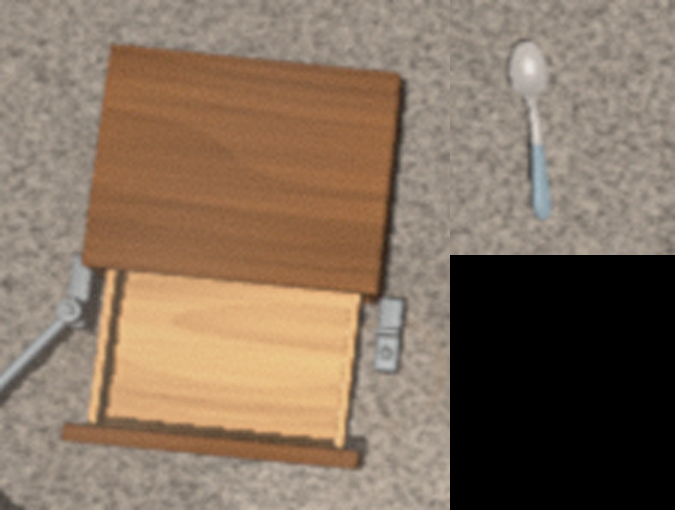

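The drawer is fully out, its front at crop (60-360, 430-465). The spoon hasn't moved. Now to the spoon.

Call:
pendant(
  segments=[
    [[0, -0.05, 0, 0], [0, -0.1, 0, 0], [0, -0.15, 0, 0], [0, -0.2, 0, 0], [0, -0.25, 0, 0], [0, -0.3, 0, 0], [0, -0.35, 0, 0], [0, -0.4, 0, 0], [0, -0.45, 0, 0], [0, -0.5, 0, 0], [0, -0.55, 0, 0], [0, -0.6, 0, 0]],
  ],
)

```text
clock: 5.95
tool_pos: [0.407, -0.0024, 0.1619]
eef_rot: [0.001, 0.04, 0.999, -0.001]
contact_force: [1.4, -0.3, -0.1]
finger_gap: 0.0601
gripper_force: 0.0
```

Call:
pendant(
  segments=[
    [[-0.0736, -0.3726, 0.05, -0.138], [-0.0736, -0.3726, 0.05, -0.138], [-0.0736, -0.3726, 0.05, -0.138], [-0.0736, -0.3726, 0.05, -0.138], [-0.0736, -0.3726, 0.05, -0.138], [-0.0736, -0.3726, 0.05, -0.138], [-0.0736, -0.3726, 0.05, -0.138], [-0.0736, -0.3726, 0.05, -0.138], [-0.0736, -0.3726, 0.05, -0.138], [-0.0736, -0.3726, 0.05, -0.138], [-0.0736, -0.3726, 0.05, -0.138]],
  ],
)

```text
clock: 7.05
tool_pos: [0.4515, -0.3759, 0.1118]
eef_rot: [-0.0, -0.03, 1.0, -0.0]
contact_force: [-0.3, 0.4, -0.4]
finger_gap: 0.06
gripper_force: 0.0
```

Run:
```python
from h import *
s=ctrl.observe();print(tool([.4556,-.3729,.004]),s["joints"],R.from_quat(s["eef_rot"][[1,2,3,0]]).as_matrix()[:2,1])
```

```text
[-0.00424559  0.00272345  0.10775876] [-6.94099250e-01  4.85884054e-01  4.37229523e-02  1.12873329e+00
 -1.68370734e-04 -7.53748558e-01] [-0.05961395  0.99822151]
```

Call:
pendant(
  segments=[
    [[-0.004, 0.003, 0.05, 0], [-0.004, 0.003, 0.09, 0], [-0.004, 0.003, 0.105, 0], [-0.004, 0.003, 0.107, 0], [-0.004, 0.003, 0.107, 0]],
  ],
)

```text
clock: 7.55
tool_pos: [0.4567, -0.3723, 0.0051]
eef_rot: [0.0, -0.031, 1.0, -0.0]
contact_force: [-0.1, -0.7, -0.6]
finger_gap: 0.0599
gripper_force: 0.0
```

Call:
pendant(
  segments=[
    [[0, 0, 0, 0], [0, 0, 0, 0], [0, 0, 0, 0], [0, 0, 0, 0], [0, 0, 0, 0], [0, 0, 0, 0], [0, 0, 0, 0]],
  ],
  finger_gap=0,
  grip_force=30,
)

```text
clock: 8.25
tool_pos: [0.46, -0.3747, 0.0113]
eef_rot: [0.004, -0.03, 1.0, -0.002]
contact_force: [-3.8, 6.6, 28.9]
finger_gap: -0.0
gripper_force: 14.3
```

Call:
pendant(
  segments=[
    [[0, 0, -0.02, 0], [0, 0, -0.06, 0], [0, 0.05, -0.1, 0], [0, 0.1, -0.1, 0], [0, 0.13, -0.1, 0], [0, 0.13, -0.1, 0]],
  ],
  finger_gap=0.045,
)

```text
clock: 8.85
tool_pos: [0.4479, -0.2392, 0.1056]
eef_rot: [0.0, -0.033, 0.999, 0.001]
contact_force: [0.7, -0.3, 0.0]
finger_gap: 0.0451
gripper_force: 0.0
```

Run:
```python
from h import *
c=ctrl.capture("top");d=ctrl.capture("side")
a=crop(c,400,250,90,100,5); b=crop(d,230,340,120,80,3)
m=np.zeros((500,800,3),np.uint8);m[:,:450]=a;m[:240,450:800]=b[:,:350]
cv2.imwrite("pics/c3.png",m)
```

```text
(no output)
```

View pics/c3.png

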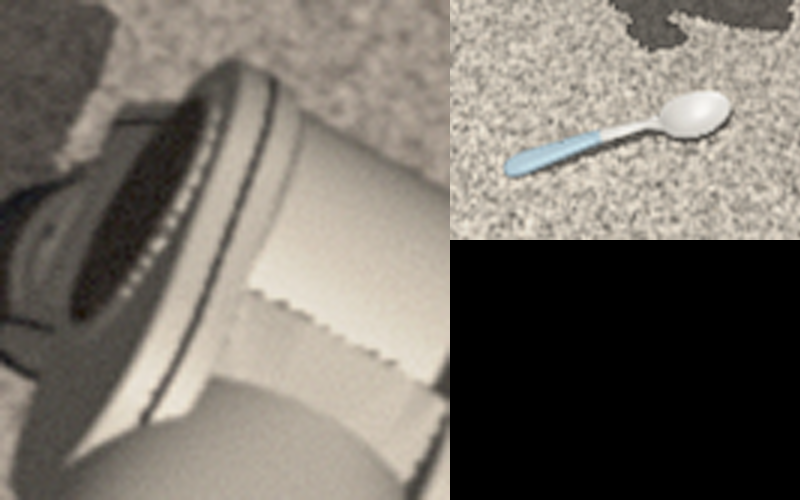

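The side view has the spoon's ends at about (323,376) and (249,397), so it stayed put. The fingers started too high and closed on top of it. Retry lower, with a smaller opening.

Run:
```python
from h import *
d=ctrl.capture("side")
b=world(d,(323.3,376),.006)[:2];e=world(d,(249.3,396.7),.004)[:2];print(b,e,(b+e)/2,np.linalg.norm(b-e),np.arctan2(*(b-e)[::-1]))
m=(b+e)/2
s=ctrl.observe();print(tool([.4556,-.3729,.0]),tool([m[0],m[1],0]),np.arctan2(*R.from_quat(s["eef_rot"][[1,2,3,0]]).as_matrix()[:2,1][::-1]))
print(ctrl.capture("side")["color"].shape)
```

```text
[ 0.52396643 -0.37100019] [ 0.39004054 -0.38183705] [ 0.45700349 -0.37641862] 0.1343636159468347 0.08074094523613355
[ 0.00166648 -0.12904374  0.10523736] [ 0.00047879 -0.13264094  0.10524432] 1.631427520657284
(480, 640, 3)
```

Call:
pendant(
  segments=[
    [[0.001, -0.05, 0, -0.01], [0.001, -0.1, 0, -0.01], [0.001, -0.131, 0.02, -0.01], [0.001, -0.131, 0.06, -0.01], [0.001, -0.131, 0.09, -0.01], [0.001, -0.131, 0.1, -0.01], [0.001, -0.131, 0.104, -0.01], [0.001, -0.131, 0.104, -0.01]],
  ],
  finger_gap=0.045,
)

```text
clock: 9.85
tool_pos: [0.4558, -0.375, 0.0007]
eef_rot: [0.0, -0.035, 0.999, -0.0]
contact_force: [0.4, -0.1, 0.9]
finger_gap: 0.0452
gripper_force: 0.0
```

Run:
```python
from h import *
print(ctrl.observe()["tool_pos"])
d=ctrl.capture("side");cv2.imwrite("pics/c4.png",crop(d,220,320,130,100,5))
```

```text
[ 0.45581524 -0.37497101  0.00067331]
```

View pics/c4.png

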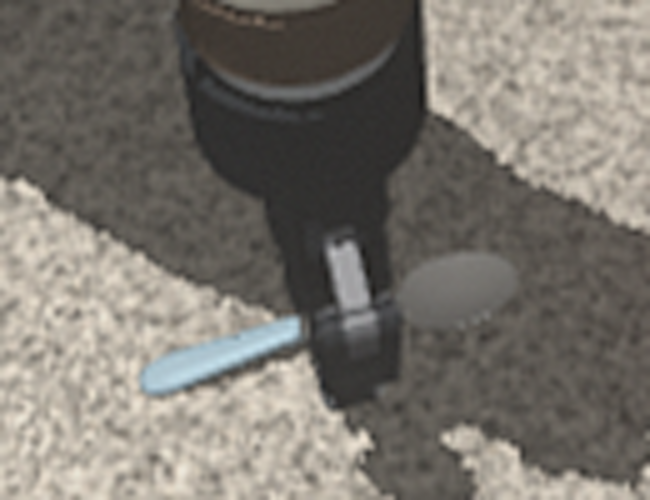

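The fingers straddle the spoon's neck: the pad is at (355,350), the handle on its left, the bowl on its right. Close.

Call:
pendant(
  segments=[
    [[0, 0, 0, 0], [0, 0, 0, 0], [0, 0, 0, 0], [0, 0, 0, 0], [0, 0, 0, 0], [0, 0, 0, 0]],
  ],
  finger_gap=0,
  grip_force=30,
)

```text
clock: 10.5
tool_pos: [0.4568, -0.3751, 0.0023]
eef_rot: [0.001, -0.035, 0.999, -0.001]
contact_force: [-0.8, 0.6, 6.5]
finger_gap: 0.022
gripper_force: 29.3
```

Call:
pendant(
  segments=[
    [[0, 0, -0.01, 0], [0, 0, -0.03, 0], [0, 0, -0.06, 0], [0, 0, -0.1, 0], [0, 0, -0.13, 0], [0, 0, -0.13, 0]],
  ],
)

```text
clock: 11.1
tool_pos: [0.4582, -0.3763, 0.1365]
eef_rot: [0.004, -0.035, 0.999, -0.003]
contact_force: [0.8, -0.0, 0.6]
finger_gap: 0.022
gripper_force: 29.4
```

Run:
```python
from h import *
th=-.078;o=np.array([.6825,.1295])
ex=np.array([np.cos(th),np.sin(th)]);ey=np.array([-ex[1],ex[0]])
s=ctrl.observe();p=o-.143*ex;print(p,tool([*p,.13]),np.arctan2(*R.from_quat(s["eef_rot"][[1,2,3,0]]).as_matrix()[:2,1][::-1]))
```

```text
[0.53993479 0.14064269] [-0.11782778  0.50994958  0.00368288] 1.6411193606055283
```

Call:
pendant(
  segments=[
    [[-0.01, 0.03, 0, 0.1], [-0.02, 0.07, 0, 0.25], [-0.03, 0.115, 0, 0.4], [-0.04, 0.16, 0, 0.55], [-0.05, 0.205, 0, 0.7], [-0.06, 0.25, 0, 0.85], [-0.07, 0.295, 0, 1.0], [-0.08, 0.34, 0, 1.15], [-0.09, 0.385, 0, 1.3], [-0.1, 0.43, 0, 1.45], [-0.11, 0.47, 0, 1.6], [-0.118, 0.51, 0, 1.719]],
  ],
)

```text
clock: 12.3
tool_pos: [0.5367, 0.1421, 0.1299]
eef_rot: [-0.0, 0.702, 0.712, -0.0]
contact_force: [0.7, -0.7, -0.1]
finger_gap: 0.0219
gripper_force: 29.5
```

Call:
pendant(
  segments=[
    [[0, 0, 0, 0], [0, 0, 0, 0]],
  ],
)

```text
clock: 12.5
tool_pos: [0.5363, 0.1412, 0.1295]
eef_rot: [-0.0, 0.699, 0.715, -0.001]
contact_force: [-0.0, 0.1, 0.2]
finger_gap: 0.022
gripper_force: 29.5
```

Run:
```python
from h import *
s=ctrl.observe();p=(.5399,.1406);print(tool([*p,.021]),np.arctan2(*R.from_quat(s["eef_rot"][[1,2,3,0]]).as_matrix()[:2,1][::-1]))
c=ctrl.capture("top");d=ctrl.capture("side")
m=np.zeros((510,800,3),np.uint8);m[:,:450]=crop(c,150,140,150,170,3);m[:345,450:800]=crop(d,260,130,117,115,3)[:345,:350]
cv2.imwrite("pics/c5.png",m)
```

```text
[-0.00058591  0.00375522  0.1085108 ] 0.023281856285122887
```

View pics/c5.png

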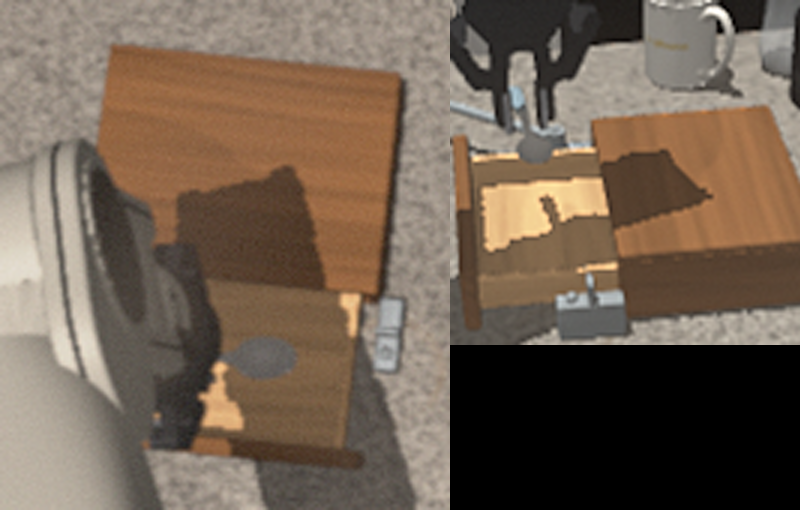

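The top view shows the bowl over the drawer (tip at crop (298,355)). The side view has the handle end at (517,92) and the bowl tip near (540,160). I'll check whether the spoon hangs level.

Run:
```python
from h import *
c=ctrl.capture("top");d=ctrl.capture("side")
s=ctrl.observe();X=R.from_quat(s["eef_rot"][[1,2,3,0]]).as_matrix()[:,0];t=s["tool_pos"];print(X)
for k in(-.069,.069):
    p=t+X*k
    for z in(-.02,0,.006,.02,.04):
        q=p+[0,0,z]; u=proj(d,q);w=proj(c,q);print(k,z,"side crop",450+(u[0]-260)*3,(u[1]-130)*3,"top crop",(w-[150,140])*3)
```

```text
[-1.77922805e-02  9.99841605e-01 -4.47112034e-04]
-0.069 -0.02 side crop 538.7845193571197 192.38580685713478 top crop [308.8294623  358.12325744]
-0.069 0 side crop 537.2808110434052 171.16814510882978 top crop [305.39814513 355.67053801]
-0.069 0.006 side crop 536.8223044910894 164.69851476384324 top crop [304.34141922 354.91518605]
-0.069 0.02 side crop 535.7388468447921 149.41068423973852 top crop [301.82463743 353.11618023]
-0.069 0.04 side crop 534.1571480477417 127.0925592699989 top crop [298.09991387 350.45373272]
0.069 -0.02 side crop 511.7439831251939 108.34882325618037 top crop [111.29809283 357.8150446 ]
0.069 0 side crop 510.06759762475195 88.09311043485951 top crop [103.83577685 355.3490228 ]
0.069 0.006 side crop 509.5571880597313 81.92584785260021 top crop [101.53747267 354.58951754]
0.069 0.02 side crop 508.3524709485507 67.36928921583677 top crop [ 96.06332511 352.7805125 ]
0.069 0.04 side crop 506.5972444376959 46.16094296679424 top crop [ 87.96099335 350.10298895]
```

Level. Lower it.

Call:
pendant(
  segments=[
    [[0, 0.004, 0.03, 0.1], [0, 0.004, 0.06, 0.1], [0, 0.004, 0.085, 0.1], [0, 0.004, 0.1, 0.1], [0, 0.004, 0.1, 0.1]],
  ],
)

```text
clock: 13.2
tool_pos: [0.5389, 0.1383, 0.0279]
eef_rot: [-0.001, 0.736, 0.677, -0.003]
contact_force: [-0.7, -0.1, 0.1]
finger_gap: 0.0216
gripper_force: 29.5
```

Call:
pendant(
  segments=[
    [[0, 0, 0.003, 0], [0, 0, 0.006, 0], [0, 0, 0.009, 0], [0, 0, 0.009, 0]],
  ],
)

```text
clock: 13.6
tool_pos: [0.5414, 0.1403, 0.0216]
eef_rot: [0.0, 0.735, 0.678, 0.0]
contact_force: [0.7, 0.2, -0.6]
finger_gap: 0.0222
gripper_force: 29.5
```

```bash
python3 -c "
from h import *
print(tool([.5399,.1406,.0195]),ctrl.observe()['eef_rot'])"
```

```text
[ 0.00013181 -0.00154576  0.0021228 ] [1.42014132e-04 7.35046955e-01 6.78016138e-01 2.64635590e-04]
```

Go down 2 mm, release, then rise.

Call:
pendant(
  segments=[
    [[0, 0, 0.001, 0], [0, 0, 0.002, 0], [0, 0, 0.002, 0]],
  ],
)

```text
clock: 13.9
tool_pos: [0.5414, 0.1405, 0.0194]
eef_rot: [0.0, 0.735, 0.678, 0.0]
contact_force: [0.1, -0.1, -1.2]
finger_gap: 0.0221
gripper_force: 29.5
```

Call:
pendant(
  segments=[
    [[0, 0, 0, 0], [0, 0, 0, 0], [0, 0, 0, 0], [0, 0, -0.005, 0], [0, 0, -0.02, 0], [0, 0, -0.06, 0], [0, 0, -0.1, 0], [0, 0, -0.12, 0], [0, 0, -0.12, 0]],
  ],
  finger_gap=0.045,
)

```text
clock: 14.8
tool_pos: [0.544, 0.1411, 0.1438]
eef_rot: [0.002, 0.735, 0.678, 0.004]
contact_force: [-0.3, 0.0, 0.2]
finger_gap: 0.0451
gripper_force: 0.0
```

```bash
python3 -c "
from h import *
s=ctrl.observe();print(tool([.42,.149,.14]),s['joints'])"
```

```text
[-0.00208618 -0.12426775  0.00283154] [ 2.53724142e-01  4.06204815e-01  6.00114734e-03  1.16197524e+00
 -2.48013308e-05  1.90518321e+00]
```

Call:
pendant(
  segments=[
    [[0, -0.04, 0, -0.15], [0, -0.08, 0, -0.3], [0, -0.124, 0, -0.45], [0, -0.124, 0, -0.6], [0, -0.124, 0, -0.75], [0, -0.124, 0, -0.9], [0, -0.124, 0, -1.05], [0, -0.124, 0, -1.2], [0, -0.124, 0, -1.35], [0, -0.124, 0, -1.5], [0, -0.124, 0, -1.571], [0, -0.124, 0, -1.571]],
  ],
  finger_gap=0,
)

```text
clock: 16.0
tool_pos: [0.4169, 0.1501, 0.1384]
eef_rot: [-0.001, 0.04, 0.999, -0.0]
contact_force: [-0.3, 0.5, -0.4]
finger_gap: -0.0001
gripper_force: 0.0
```

Run:
```python
from h import *
s=ctrl.observe();print(tool([.42,.149,.031]),tool([.5895,.1357,.031]),s["tool_pos"],s["eef_rot"])
c=ctrl.capture("top");d=ctrl.capture("side")
m=np.zeros((510,800,3),np.uint8);m[:,:450]=crop(c,150,140,150,170,3);m[:345,450:800]=crop(d,260,130,117,115,3)[:345,:350]
cv2.imwrite("pics/c6.png",m)
```

```text
[-0.00337915 -0.00073582  0.10740588] [-0.17339943 -0.00033543  0.10711812] [0.41687898 0.15007596 0.13841082] [-8.60595529e-04  4.03196789e-02  9.99186395e-01 -3.62073969e-04]
```

View pics/c6.png

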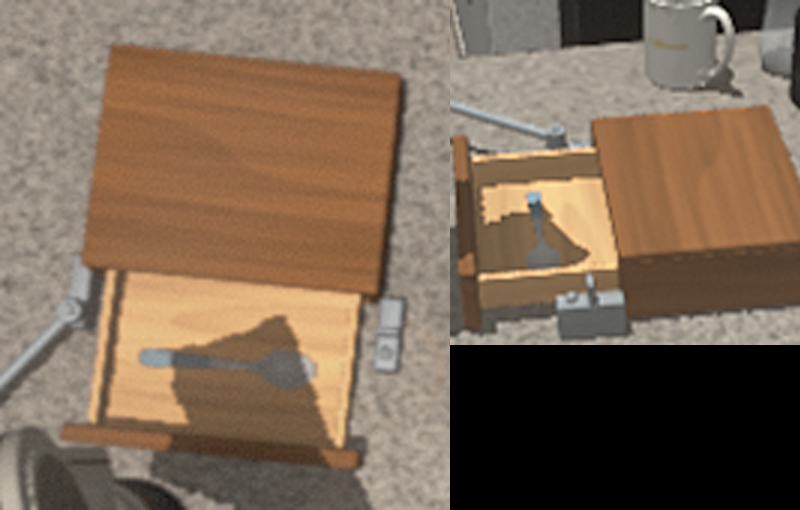

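The spoon lies flat in the drawer, from (140,357) to (315,368) in the top crop. Press the drawer in.

Call:
pendant(
  segments=[
    [[0, 0, 0.05, 0], [0, 0, 0.09, 0], [0, 0, 0.106, 0], [-0.02, 0, 0.106, 0], [-0.03, 0, 0.106, 0], [-0.036, 0, 0.106, 0], [-0.042, 0, 0.106, 0], [-0.048, 0, 0.106, 0], [-0.055, 0, 0.106, 0], [-0.062, 0, 0.106, 0], [-0.07, 0, 0.106, 0], [-0.078, 0, 0.106, 0]],
  ],
)

```text
clock: 17.3
tool_pos: [0.4954, 0.1441, 0.0335]
eef_rot: [-0.0, 0.04, 0.999, 0.0]
contact_force: [-5.3, 1.7, 4.0]
finger_gap: -0.0
gripper_force: 2.5
```

Call:
pendant(
  segments=[
    [[-0.008, 0, 0, 0], [-0.016, 0, 0, 0], [-0.024, 0, 0, 0], [-0.032, 0, 0, 0], [-0.04, 0, 0, 0], [-0.048, 0, 0, 0], [-0.056, 0, 0, 0], [-0.062, 0, 0, 0], [-0.067, 0, 0, 0], [-0.071, 0, 0, 0], [-0.074, 0, 0, 0]],
  ],
)

```text
clock: 18.4
tool_pos: [0.5695, 0.1381, 0.0333]
eef_rot: [0.0, 0.04, 0.999, 0.0]
contact_force: [-4.4, 0.6, 3.2]
finger_gap: 0.0002
gripper_force: 2.1
```

Call:
pendant(
  segments=[
    [[-0.003, 0, 0, 0], [-0.006, 0, 0, 0], [-0.0085, 0, 0, 0], [-0.0095, 0, 0, 0], [-0.0095, 0, 0, 0]],
  ],
)

```text
clock: 18.9
tool_pos: [0.575, 0.1377, 0.0332]
eef_rot: [-0.004, 0.04, 0.999, 0.0]
contact_force: [-13.9, 2.3, 10.1]
finger_gap: -0.0002
gripper_force: 6.6
```

At the stop. Let go and check that it stays latched; meanwhile plan the keeper arc.

Call:
pendant(
  segments=[
    [[0.02, 0, 0, 0], [0.06, 0, 0, 0], [0.09, 0, -0.03, 0], [0.09, 0, -0.08, 0], [0.09, 0, -0.12, 0], [0.09, 0, -0.12, 0], [0.09, 0, -0.12, 0], [0.09, 0, -0.12, 0], [0.09, 0, -0.12, 0], [0.09, 0, -0.12, 0]],
  ],
)

```text
clock: 19.9
tool_pos: [0.4882, 0.1443, 0.1518]
eef_rot: [-0.001, 0.04, 0.999, -0.001]
contact_force: [0.8, 0.1, -0.1]
finger_gap: 0.0
gripper_force: 0.0
```

Call:
pendant(
  segments=[
    [[0.09, 0.04, 0, 0], [0.09, 0.08, 0, 0], [0.05, 0.12, 0, 0], [0.02, 0.16, 0, 0], [0.02, 0.2, 0, 0], [0.02, 0.24, 0, 0], [0.02, 0.24, 0, 0]],
  ],
)

```text
clock: 20.6
tool_pos: [0.488, 0.3904, 0.151]
eef_rot: [-0.0, 0.038, 0.999, 0.0]
contact_force: [-1.1, -0.6, 0.5]
finger_gap: 0.0005
gripper_force: 0.0
```

Create k.py:
```python
from h import *
th=-.078;o=np.array([.6825,.1295]);H=np.array([-.1175,.118]);Rb=np.array([[np.cos(th),-np.sin(th)],[np.sin(th),np.cos(th)]])
def pt(phi,r,extra=0):
    u=np.array([-np.sin(phi),-np.cos(phi)]);n=np.array([-np.cos(phi),np.sin(phi)])
    return o+Rb@(H+r*u+n*(.005+.011*abs(np.cos(phi))+.0145*abs(np.sin(phi))+extra))
```

Run:
```python
from k import *
s=ctrl.observe();print(s["tool_pos"],s["eef_rot"])
print("start",tool([*pt(2.23,.15,.03),.031]))
c=ctrl.capture("top");d=ctrl.capture("side")
m=np.zeros((510,800,3),np.uint8);m[:,:450]=crop(c,150,140,150,170,3);m[:345,450:800]=crop(d,260,130,117,115,3)[:345,:350]
cv2.imwrite("pics/c7.png",m)
```

```text
[0.48798597 0.3903865  0.15097807] [-4.83945802e-04  3.75684319e-02  9.99293845e-01  4.35232587e-04]
start [-0.01090284  0.00685892  0.11997299]
```

View pics/c7.png

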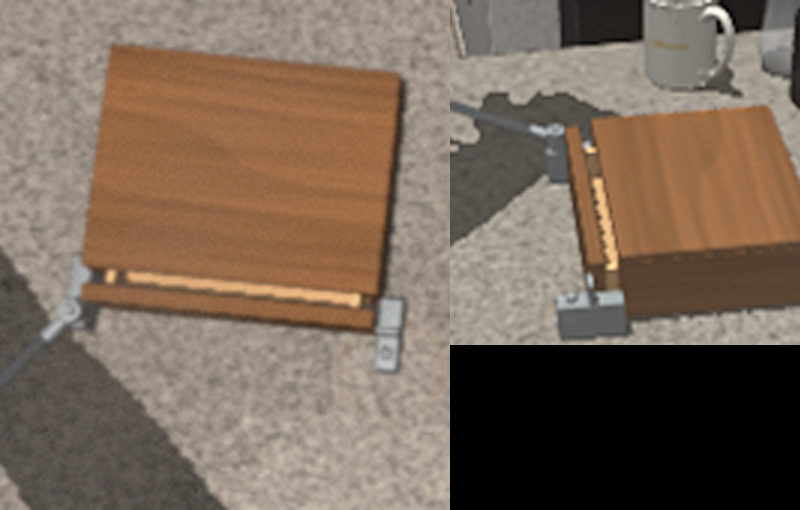

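The drawer is latched shut, with its front at (80-380, 285-328) as it was at the start. The keeper is still open. Lower the fingers behind the bar.

Call:
pendant(
  segments=[
    [[-0.011, 0.007, 0.04, 0], [-0.011, 0.007, 0.08, 0], [-0.011, 0.007, 0.11, 0], [-0.011, 0.007, 0.119, 0], [-0.011, 0.007, 0.119, 0]],
  ],
)

```text
clock: 21.2
tool_pos: [0.4987, 0.3894, 0.0329]
eef_rot: [-0.002, 0.041, 0.999, -0.001]
contact_force: [-0.0, 0.1, 0.8]
finger_gap: -0.0001
gripper_force: 0.0
```

Run:
```python
from k import *
for p in np.r_[2.23:0:-.15]: print(round(p,2),np.round(tool([*pt(p,.15),.031]),3)[:2])
for p in(.1,.05,0,-.03): print(p,np.round(tool([*pt(p,.15),.031]),3))
```

```text
2.23 [ 0.018 -0.017]
2.08 [ 0.034 -0.034]
1.93 [ 0.046 -0.053]
1.78 [ 0.056 -0.075]
1.63 [ 0.062 -0.098]
1.48 [ 0.065 -0.12 ]
1.33 [ 0.064 -0.142]
1.18 [ 0.061 -0.163]
1.03 [ 0.054 -0.184]
0.88 [ 0.044 -0.205]
0.73 [ 0.03  -0.223]
0.58 [ 0.014 -0.24 ]
0.43 [-0.005 -0.254]
0.28 [-0.027 -0.265]
0.13 [-0.05  -0.273]
0.1 [-0.055 -0.274  0.003]
0.05 [-0.063 -0.276  0.003]
0 [-0.071 -0.276  0.002]
-0.03 [-0.075 -0.277  0.002]
```

Call:
pendant(
  segments=[
    [[0.018, -0.017, 0, 0], [0.034, -0.034, 0, 0], [0.046, -0.053, 0, 0], [0.056, -0.075, 0, 0], [0.062, -0.098, 0, 0], [0.065, -0.12, 0, 0], [0.064, -0.142, 0, 0], [0.061, -0.163, 0, 0], [0.054, -0.184, 0, 0], [0.044, -0.205, 0, 0], [0.03, -0.223, 0, 0], [0.014, -0.24, 0, 0]],
  ],
)

```text
clock: 22.4
tool_pos: [0.4687, 0.153, 0.0373]
eef_rot: [0.002, 0.04, 0.999, 0.001]
contact_force: [0.3, 1.3, -0.4]
finger_gap: -0.0002
gripper_force: 0.2
```

Run:
```python
from k import *
print(ctrl.observe()["tool_pos"])
for p in(.43,.28,.13,.1,.05,0,-.03): print(p,np.round(tool([*pt(p,.15),.031]),3))
d=ctrl.capture("side");cv2.imwrite("pics/c8.png",crop(d,240,120,140,130,4))
```

```text
[0.46865643 0.1529526  0.03726638]
0.43 [-0.016 -0.016  0.006]
0.28 [-0.037 -0.027  0.006]
0.13 [-0.061 -0.035  0.006]
0.1 [-0.065 -0.036  0.006]
0.05 [-0.073 -0.038  0.007]
0 [-0.082 -0.038  0.007]
-0.03 [-0.086 -0.039  0.007]
```

View pics/c8.png

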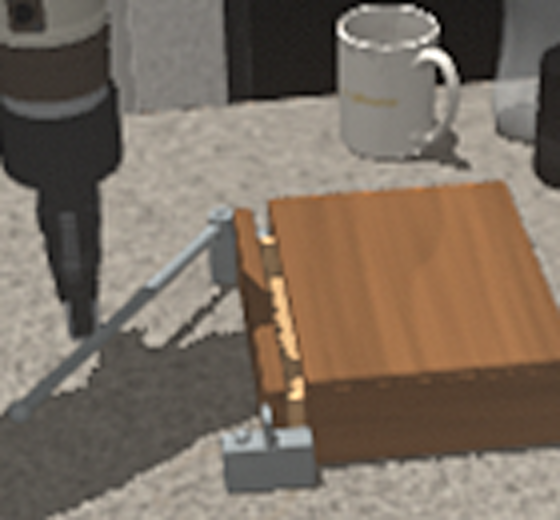

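The bar follows. It runs from its hinge at (220,218) to its tip at (20,410), with the fingers at (82,325) on its outer side. Continue into the catch, slightly lower.

Call:
pendant(
  segments=[
    [[-0.008, -0.008, 0.004, 0], [-0.016, -0.016, 0.007, 0], [-0.027, -0.022, 0.007, 0], [-0.037, -0.027, 0.007, 0], [-0.049, -0.031, 0.007, 0], [-0.061, -0.035, 0.007, 0], [-0.067, -0.036, 0.007, 0], [-0.073, -0.037, 0.007, 0], [-0.077, -0.038, 0.007, 0], [-0.08, -0.038, 0.007, 0], [-0.082, -0.038, 0.007, 0], [-0.082, -0.038, 0.007, 0]],
  ],
)

```text
clock: 23.65
tool_pos: [0.5425, 0.1092, 0.0269]
eef_rot: [-0.003, 0.04, 0.999, -0.0]
contact_force: [-4.4, 0.9, 2.6]
finger_gap: 0.0
gripper_force: 2.5
```

Call:
pendant(
  segments=[
    [[-0.002, 0, 0, 0], [-0.004, 0, 0, 0], [-0.006, 0, 0, 0], [-0.006, 0, 0, 0]],
  ],
)

```text
clock: 24.05
tool_pos: [0.5493, 0.1086, 0.027]
eef_rot: [-0.002, 0.04, 0.999, -0.0]
contact_force: [-6.1, 1.2, 4.7]
finger_gap: 0.0003
gripper_force: 3.1
```

Call:
pendant(
  segments=[
    [[-0.002, 0, 0, 0], [-0.004, 0, 0, 0], [-0.004, 0, 0, 0]],
  ],
)

```text
clock: 24.35
tool_pos: [0.5495, 0.1085, 0.0268]
eef_rot: [-0.006, 0.04, 0.999, 0.0]
contact_force: [-14.3, 0.7, 10.9]
finger_gap: 0.0001
gripper_force: 7.5
```

Hard stop at 0.5495 m, as predicted. Retreat and look.

Call:
pendant(
  segments=[
    [[0.02, 0, 0, 0], [0.06, 0, 0, 0], [0.1, 0, -0.02, 0], [0.13, 0, -0.06, 0], [0.13, 0, -0.1, 0], [0.13, 0.05, -0.12, 0], [0.13, 0.1, -0.12, 0], [0.13, 0.15, -0.12, 0], [0.13, 0.15, -0.12, 0]],
  ],
)

```text
clock: 25.25
tool_pos: [0.4394, 0.274, 0.1482]
eef_rot: [0.002, 0.037, 0.999, 0.002]
contact_force: [0.1, -1.3, 0.2]
finger_gap: 0.0002
gripper_force: 0.0
```

Run:
```python
from h import *
c=ctrl.capture("top");d=ctrl.capture("side")
m=np.zeros((510,800,3),np.uint8);m[:,:450]=crop(c,150,140,150,170,3);m[:345,450:800]=crop(d,260,130,117,115,3)[:345,:350]
cv2.imwrite("pics/c9.png",m)
```

```text
(no output)
```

View pics/c9.png

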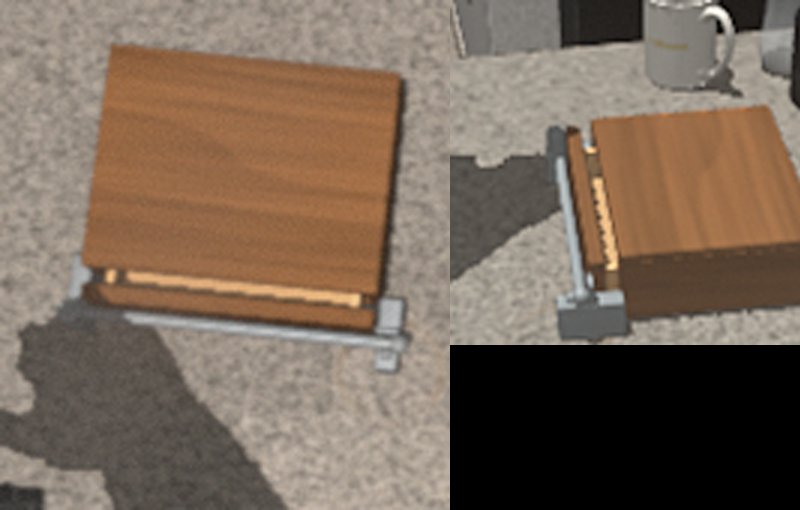

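The bar lies across the front, parallel to it, with its tip in the catch at (400,340). The drawer is latched, and the arm is clear.

```bash
python3 -c "
from station import ctrl
print(ctrl.sign_off())"
```

```text
the job is handed in; nothing more can be done
None
```

I handed the job in after about 25 s of robot time: the spoon was laid flat in the drawer, the drawer latched shut, and the keeper bar is in its catch. My first grasp closed on top of the spoon without shifting it noticeably. Sign-off printed no verdict, and I didn't re-check the bystanders at the end.

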